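# Trip the hidden tray latch of a bench data logger with an eject pin

### The job

Take the yellow-handled eject pin out of its black stand, push its steel tip down through the orange-ringed hole in the top of the grey data logger and gently press the hidden spring latch until the blue battery tray pops out, never loading the logger with more than 20 N through the pin. Put the pin back fully home and upright in its stand and draw the battery tray out by its orange handle to nearly the end of its travel so that the cells can be changed. Leave everything else on the bench where it is.

Things in the scene. Friction and masses are not known exactly. Their poses are not given: they have to be found in the camera images.
- logger: Grey instrument case fixed to the bench, 150 (x) x 220 (y) x 115 (z) mm; origin at the centre of its underside, its -x side is the front with the blue battery tray, its y axis runs along the front, z up. It turns a little about z from run to run.
- hole (a point): Centre of the access hole's mouth on the case's top face, 10 mm behind and 70 mm left (+y) of its centre, ringed in orange: 11 mm wide, vertical, panel 6 mm thick. Below it, unseen, is the latch's flat pad, 10 to 30 mm below the mouth (differs each run). It resists with 3 N at first, trips after 5 mm of travel (5 to 7 N) and meets a hard stop after 6.5 mm; keep below 20 N.
- pin_grip (a point): Centre of the pin's yellow handle (square, 18 x 18 mm along its x and y, 50 mm high), 75 mm above the pin's tip along the pin's z axis; a good place to grip. The pin weighs about 50 g.
- pin_tip (a point): The lower end of the pin's steel shank, which is round, 6 mm wide and 50 mm long with a 2 mm chamfer; the handle's shoulder is 50 mm above the tip.
- stand_hole0 (a point): Centre of the hole's mouth on the top face of the pin's stand, a black block 60 x 60 x 60 mm fixed to the bench, left or right of the logger. The hole is 11 mm wide, chamfered, 55 mm deep; the pin hangs upright in it, handle's shoulder resting on the top face, tip 50 mm below it.
- tray_handle (a point): Centre of the tray's orange handle bar: 10 mm thick (along the logger's x), 80 mm long (along its y), 14 mm high; level, 87 mm above the bench. Behind it are 31 mm of free room to the blue tray front, and it is carried by two 10 mm posts at 35 mm either side of its centre. Pinch it from above across its thickness between the posts.
- tray (a joint): How far the battery tray is out, m: 0 latched shut (it then cannot be pulled), stop at 0.075; it slides out towards the logger's -x. Once the latch trips a spring pushes it in about half a second to 0.024; hold the latch down till 0.016, else it may drag. From there it slides by hand at 2 to 5 N and stays where left.
- cleaner: Soldering tip cleaner fixed to the bench, red base 60 x 60 mm with a steel cup, 47 mm high; origin at the centre of its underside. Swaps places with the pin's stand.
- meter: Bystander, leave alone: yellow handheld multimeter 150 x 75 x 38 mm, lying.
- spool: Bystander, leave alone: steel-coloured spool 60 mm wide, 46 mm high.
- bottle: Bystander, leave alone: amber bottle 62 mm wide, 200 mm high.
- bin: Bystander, leave alone: blue open parts bin 100 x 90 x 50 mm.
- driver: Bystander, leave alone: red screwdriver, lying.
- carton: Bystander, leave alone: closed cardboard box 90 x 120 x 60 mm.
- jar: Bystander, leave alone: white jar with blue cap, 64 mm wide, 60 mm high.
There are look-alikes about, which are no part of the job. There is more than one size of the part that bears pin_grip; the job needs the smaller. What is shaped like the part that bears stand_hole0 but turquoise is not meant.

How it is judged:
By the outcome, as a careful person would: the job done as asked, in the order asked, and still so for the second after the job is handed in, with the robot touching nothing.
It also fails if it takes over 67 s, if anything falls off the work surface, if the arm or the gripper's body presses on something with over 40 N, if the wrist force passes 120 N, or if a joint passes its speed limit or range.

### The arm

A 6-joint arm with a two-finger parallel gripper is mounted at the origin on the work surface. World frame = base frame: x ahead of the robot, y to its left, z up, the work surface at z = 0. Lengths are in mm, angles in rad, forces in N, time in s.
With the tool pointing down it reaches from about 300 to 775 mm from the base axis. Payload 14.6 kg.
Tool frame: the origin (TCP) lies between the finger pads; the fingertips stand manip.finger_overhang ahead of it and the grasp point (between the pads) lies 2 mm behind it (manip.finger_overhang is the distance from the TCP to the fingertips, in mm); z points along the fingers, y is the direction in which the jaws open and shut (so a half turn about z gives the same grasp; the last joint's range is limited). The gripper opens to 94 mm and grips with 3 to 60 N. Pads are 16 mm wide; open, the fingers measure 119 mm over their backs; the gripper's body (75 mm by 177 mm) begins 78 mm behind the grasp point.
Start: joints at [1.273, 0.3, 1.521, -0, 1.321, -0.067], TCP at [125.814, 535.407, 222.446] pointing down, gripper open.
Joint ranges: [-3.03, 3.03], [-0.79, 2.21], [0.23, 2.52], [-1.04, 4.18], [0, 3.07], [-2.55, 2.55]. Speed limits (rad/s): [2.22, 2.22, 2.57, 3.14, 3.14, 3.14].

### API

Orientations are given as [roll, pitch, yaw] about the fixed x, y, z axes, in that order (R = Rz(yaw) Ry(pitch) Rx(roll)).
In Python, from cell import manip gives the robot as it stands.
- The arm moves only by the tool drive_tool, never from a script. Its argument "steps" is a list of rows, each an object with "delta_pos": the shift along the world's x, y, z in mm, a list of three; "yaw": the turn about the world's z in rad; "hand": the finger opening in mm, from 0 to 94. A call has 1 to 5 rows; each row shifts and turns the commanded pose from where the row before left it; what a row does not reach is not made up. A row lasts 1/12 s, in which the tool goes at most 41.7 mm and 7.16 degrees, less where a joint would pass 70% of its speed; a pose out of reach is approached as far as the arm can. A call is refused whole if a number of a shift passes 41.7 or a number of a turn 0.125, either way. A call with a gripper value outside its range is refused whole. The fingers move at their own pace and stop on an object; "squeeze" is the grip in N (left out, the last holds). Time passes only in rows, so rows that do not move let the fingers close. It gives the time, the measured TCP pose, the force and the opening at its end, in the units of the state.
- manip.read_state(): the state, without advancing time (a new reading comes with each control period).
- manip.camera(name): name is "scene" or "side" or "wrist"; returns a dict with "frame" (384x512x3 uint8, red, green, blue), "range_z" (384x512 float32, mm along the optical axis (not along the pixel's ray), 0 where there is no reading), "intrinsics" (3x3 intrinsics, pixels), "position" and "attitude" of the camera in the world. Camera axes: x right, y down, z forward; pixel columns grow to the right and rows downward; lengths in mm; the calibration is good to about 2 mm. The wrist camera is an equidistant fisheye: a pixel r from the principal point sees the ray r / f radians off the axis. A picture is of the moment at which its call begins.
- manip.sign_off(): hands the job in, once; it reports no verdict.
The state is a dict: "clock": time; "joints": joint angles; "qd": joint speeds; "effort": joint torques, N m; "eef_pos": TCP position; "eef_rot": TCP orientation; "wrist_force": force on the tool from outside, world axes, zero at the start; "moment": the same for the moment, N m; "finger_gap": finger opening in mm.
Only numpy, scipy, OpenCV 4.12 (cv2) and the standard library are available. Lean on these libraries where they do the work, as an engineer would, in place of code of your own. Each camera call takes 0.05 s, during which the arm holds its last target.

## Working session

There is one attempt and no reset: what is moved stays moved. The work goes in short steps, Python scripts to look and compute and a tool call to move; the robot and the scene stay as the last step left them, time stands still between calls to the robot, and variables do not carry over. Pictures are saved under pics/ and viewed, and the job is handed in when it is done.

Besides the shell and the picture viewer there is one more tool, called after ">>>" as a command line: name --argument value ..., lists and objects as JSON in quotes. drive_tool: Moves the arm, as the interface text tells. Its arguments: {"type":"object","properties":{"steps":{"type":"array"},"squeeze":{"type":"number"}},"required":["steps"]}

```bash
ls; mkdir -p pics
cat > h.py <<'E'
import numpy as np, cv2, json
from cell import manip
def grab(n):
    c=manip.camera(n); np.savez(f'{n}.npz',**{k:np.array(v) for k,v in c.items()}); return c
def save(im,name): cv2.imwrite('pics/'+name,cv2.cvtColor(im,cv2.COLOR_RGB2BGR))
E
python3 - <<'E'
from h import *
s=manip.read_state();print(s, manip.finger_overhang)
for n in ['scene','side','wrist']:
    c=grab(n); save(c['frame'],n+'0.png'); print(n,c['intrinsics'],c['position'],c['attitude'])
E
```

```text
pics
{'clock': 0.0, 'joints': array([ 1.27335748e+00,  3.00497209e-01,  1.52162496e+00, -6.36885176e-05,
        1.32072214e+00, -6.66058535e-02]), 'qd': array([-0.00071   ,  0.0017685 ,  0.00037853, -0.00067426,  0.00034838,
        0.00050905]), 'effort': array([ 2.07966979e-03, -5.31811595e+01, -3.52735627e+01,  7.08703394e-02,
        2.43830297e-02, -8.64256549e-05]), 'eef_pos': array([125.77626224, 535.15023984, 221.8534483 ]), 'eef_rot': array([-3.14033967e+00, -2.17547732e-05,  2.91077545e+00]), 'wrist_force': array([-0.12288239,  0.66133401, -0.27867037]), 'moment': array([ 0.08072186, -0.02280249,  0.02146879]), 'finger_gap': 94.24636405904467} 17.0
scene [[378.67081724   0.         261.86997585]
 [  0.         378.67081724 195.18947031]
 [  0.           0.           1.        ]] [1228.6783619   208.51632209  931.75886733] [-2.41719543 -0.00357421  1.87122709]
side [[470.42994168   0.         256.55674073]
 [  0.         470.42994168 189.78302953]
 [  0.           0.           1.        ]] [ -48.83902325 -879.63306333  927.78684784] [-2.25270385  0.02366751 -0.59694585]
wrist [[297.31863964   0.         258.82188388]
 [  0.         297.31863964 190.37620505]
 [  0.           0.           1.        ]] [ 58.64166932 551.98057098 384.22695968] [2.90309571e+00 1.45230931e-03 1.33941766e+00]
```

View pics/scene0.png

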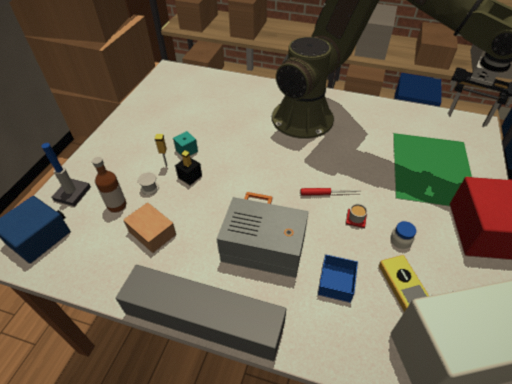

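View pics/side0.png

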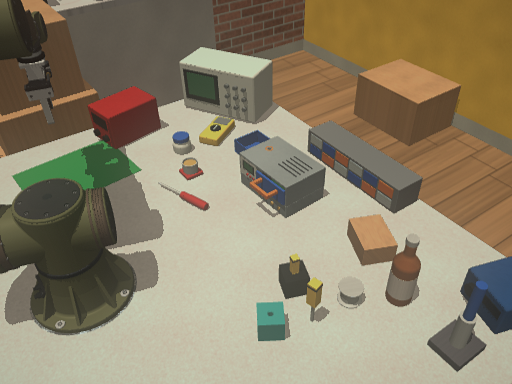

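View pics/wrist0.png

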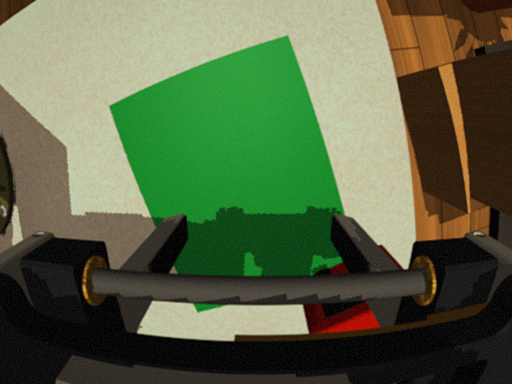

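```bash
cat >> h.py <<'E'
from scipy.spatial.transform import Rotation as Rn
def load(n): return dict(np.load(n+'.npz'))
def pts(c):
    K=c['intrinsics'];v,u=np.mgrid[0:384,0:512]; z=c['range_z']
    P=np.stack([(u-K[0,2])/K[0,0]*z,(v-K[1,2])/K[1,1]*z,z],-1)
    return P@Rn.from_euler('xyz',c['attitude']).as_matrix().T+c['position']
def ray(c,u,v,h):
    K=c['intrinsics'];d=Rn.from_euler('xyz',c['attitude']).as_matrix()@np.array([(u-K[0,2])/K[0,0],(v-K[1,2])/K[1,1],1.])
    p=c['position']; return p+d*(h-p[2])/d[2]
def proj(c,p):
    q=Rn.from_euler('xyz',c['attitude']).as_matrix().T@(np.array(p)-c['position']);q=c['intrinsics']@q;return q[:2]/q[2]
E
python3 - <<'E'
from h import *
S=load('scene');D=load('side')
a=cv2.resize(S['frame'][120:250,130:310],None,fx=4,fy=4,interpolation=cv2.INTER_CUBIC);save(a,'c1.png')
a=cv2.resize(D['frame'][130:345,230:380],None,fx=4,fy=2.7,interpolation=cv2.INTER_CUBIC)
a=cv2.resize(D['frame'][240:345,230:380],None,fx=5,fy=5,interpolation=cv2.INTER_CUBIC);save(a,'c2.png')
for n,c in(('scene',S),('side',D)):
    P=pts(c);hsv=cv2.cvtColor(c['frame'],cv2.COLOR_RGB2HSV)
    m=cv2.inRange(hsv,(20,130,80),(33,255,255))
    k,l,st,ce=cv2.connectedComponentsWithStats(m)
    for i in range(1,k):
        if st[i,4]>15:
            q=P[l==i]; print(n,'yellow',ce[i],st[i],np.round(np.median(q,0)),np.round(q.min(0)),np.round(q.max(0)))
    m=cv2.inRange(hsv,(5,150,100),(16,255,255))
    k,l,st,ce=cv2.connectedComponentsWithStats(m)
    for i in range(1,k):
        if st[i,4]>15:
            q=P[l==i]; q=q[q[:,2]>20]
            if len(q) and len(q)<2000 : print(n,'orange',ce[i],st[i],np.round(np.median(q,0)),np.round(q.min(0)),np.round(q.max(0)))
E
```

```text
scene yellow [158.85  136.475] [155 134   8   6  40] [ 409. -394.  134.] [ 397. -405.  127.] [ 421. -383.  137.]
scene yellow [160.47540984 146.19672131] [156 141   9  12  61] [ 419. -390.  102.] [ 412. -402.   75.] [ 424. -381.  125.]
scene yellow [184.82758621 152.89655172] [182 151   7   5  29] [ 434. -295.  110.] [ 339. -351.   20.] [1229.  209.  932.]
scene yellow [186.39583333 161.        ] [183 157   8  10  48] [ 442. -288.   79.] [ 428. -299.   62.] [1229.  209.  932.]
scene yellow [399.93556086 275.424821  ] [380 255  48  54 838] [626. 411.  31.] [541. 209.  -2.] [1229.  494.  932.]
scene orange [258.6875     196.14583333] [245 192  27  11  96] [524. -17.  93.] [516. -56.  86.] [544.  22.  97.]
side yellow [429.51797653  43.86302184] [  304     0   208   138 13462] [2530.  874. -301.] [ -49. -880. -662.] [2571. 2254.  928.]
side yellow [213.45187166 132.97593583] [199 117  35  29 374] [601. 401.  33.] [ -49. -880.    4.] [714. 492. 928.]
side yellow [294.43589744 256.97435897] [290 254   9   7  39] [ 432. -295.  112.] [ -49. -880.  109.] [ 442. -285.  928.]
side yellow [314.58 283.44] [308 278  14  12 100] [ 406. -398.  136.] [ -49. -880.  131.] [ 419. -383.  928.]
side orange [341.19101124 158.41573034] [336 151  12  15  89] [833. -18.  67.] [829. -45.  50.] [838.   9.  85.]
side orange [261.13541667 187.21875   ] [250 178  27  18  96] [523. -18.  95.] [513. -57.  90.] [557.  24.  98.]
side orange [385.2970297  188.13861386] [378 180  15  18 101] [ 833. -205.   72.] [ -49. -880.   49.] [ 837. -176.  928.]
```

View pics/c1.png

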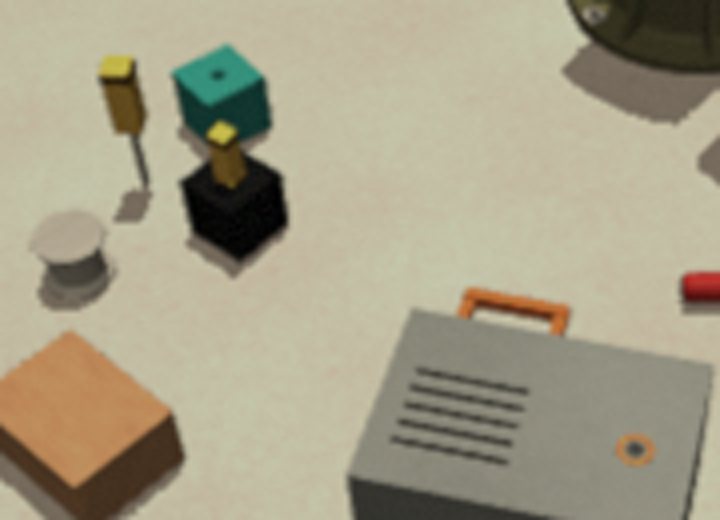

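View pics/c2.png

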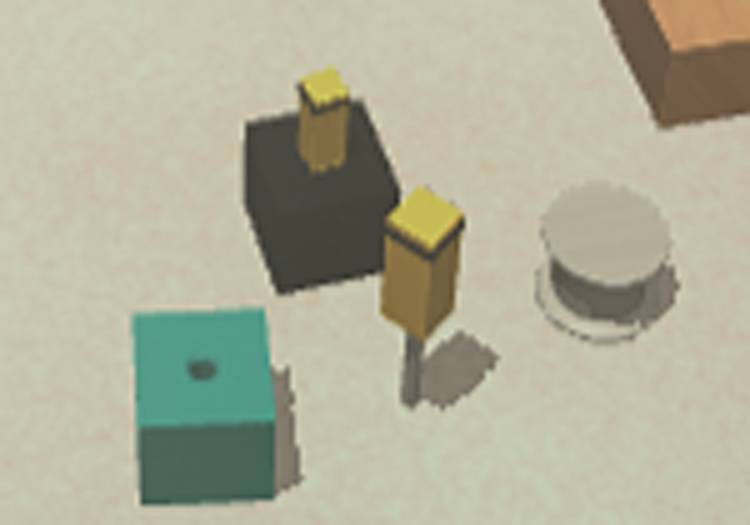

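Run:
```python
from h import *
S=load('scene');D=load('side')
for n,c in(('scene',S),('side',D)):
    P=pts(c);hsv=cv2.cvtColor(c['frame'],cv2.COLOR_RGB2HSV); Z=P[...,2]
    # logger top
    m=(Z>105)&(Z<125)&(P[...,0]>480)&(P[...,0]<780)&(P[...,1]>-150)&(P[...,1]<250)
    q=P[m]; r=cv2.minAreaRect(q[:,:2].astype(np.float32)); print(n,'logger',r,np.median(q[:,2]))
    # ring: orange pixels in the top
    o=cv2.inRange(hsv,(3,100,60),(22,255,255))>0
    cc=m&o; vv,uu=np.nonzero(cc); print('ring px',uu.mean(),vv.mean(),len(uu),ray(c,uu.mean(),vv.mean(),115), 'bbox', ray(c,(uu.min()+uu.max())/2,(vv.min()+vv.max())/2,115))
    # stand top
    m=(Z>52)&(Z<68)&(P[...,0]>370)&(P[...,0]<520)&(P[...,1]>-345)&(P[...,1]<-230)
    q=P[m]; print('stand',cv2.minAreaRect(q[:,:2].astype(np.float32)),np.median(q[:,2]))
    m=(Z>104)&(Z<118)&(P[...,0]>400)&(P[...,0]<470)&(P[...,1]>-325)&(P[...,1]<-260)
    q=P[m]; print('pin top',q.mean(0),cv2.minAreaRect(q[:,:2].astype(np.float32)))
    vv,uu=np.nonzero(m); print(ray(c,uu.mean(),vv.mean(),110))
    m=(Z>150)&(P[...,0]>300)&(P[...,0]<800)&(P[...,1]>-650)&(P[...,1]<-300)
    print('bottle',P[m].mean(0),P[m].max(0))
    print('handle', [np.round(ray(c,u,v,94)) for u,v in ([(258.7,196.1)] if n=='scene' else [(261.1,187.2)])])
```

```text
scene logger ((635.83740234375, 31.682884216308594), (155.3389129638672, 220.34060668945312), 3.70412540435791) 114.52279773581643
ring px 288.42857142857144 231.9142857142857 35 [640.66944566 103.1754763  115.        ] bbox [640.88386613 103.42673035 115.        ]
stand ((434.10516357421875, -294.76849365234375), (65.09144592285156, 63.278160095214844), 68.30582427978516) 59.14654755863046
pin top [ 436.01863257 -293.23103988  109.34951546] ((435.2103576660156, -293.70086669921875), (18.595592498779297, 19.325475692749023), 88.75502014160156)
[ 436.65926468 -292.83132597  110.        ]
bottle [ 625.75195241 -537.74551096  183.31479305] [ 636.45052838 -447.9989291   213.30265393]
handle [array([526., -16.,  94.])]
side logger ((633.1094360351562, 32.95677947998047), (160.9447021484375, 227.73712158203125), 3.859607219696045) 117.02691665153804
ring px 268.94736842105266 147.89473684210526 19 [644.03502942 106.20166315 115.        ] bbox [642.59131378 106.54418092 115.        ]
stand ((432.7080078125, -293.7718505859375), (64.5285415649414, 60.833091735839844), 68.82488250732422) 61.18792378612807
pin top [ 431.57614904 -294.96829405  110.43320022] ((432.8236999511719, -293.39984130859375), (20.912071228027344, 18.114501953125), 74.6214370727539)
[ 431.8214568 -294.6758213  110.       ]
bottle [ 614.63000784 -553.37269182  185.46473072] [ 634.51774878 -449.1116727   214.88840433]
handle [array([529., -17.,  94.])]
```

>>> drive_tool --steps '[{"delta_pos":[25,-32,0],"yaw":-0.075,"hand":70},{"delta_pos":[25,-32,0],"yaw":-0.075,"hand":70},{"delta_pos":[25,-32,0],"yaw":-0.075,"hand":70},{"delta_pos":[25,-32,0],"yaw":-0.075,"hand":70},{"delta_pos":[25,-32,0],"yaw":-0.075,"hand":70}]'

```text
clock: 0.57
eef_pos: [251.4, 373.7, 222.3]
eef_rot: [-3.141, 0.0, 2.533]
wrist_force: [0.5, 0.1, 1.2]
finger_gap: 70.1
```

>>> drive_tool --steps '[{"delta_pos":[25,-32,0],"yaw":-0.075,"hand":70},{"delta_pos":[25,-32,0],"yaw":-0.075,"hand":70},{"delta_pos":[25,-32,0],"yaw":-0.075,"hand":70},{"delta_pos":[25,-32,0],"yaw":-0.075,"hand":70},{"delta_pos":[25,-32,0],"yaw":-0.075,"hand":70}]'

```text
clock: 0.98
eef_pos: [376.5, 213.6, 222.5]
eef_rot: [3.141, 0.0, 2.157]
wrist_force: [0.0, 1.1, 0.7]
finger_gap: 69.9
```

>>> drive_tool --steps '[{"delta_pos":[20,-35,0],"yaw":-0.075,"hand":70},{"delta_pos":[10,-40,0],"yaw":-0.075,"hand":70},{"delta_pos":[5,-40,0],"yaw":-0.075,"hand":70},{"delta_pos":[0,-40,0],"yaw":-0.075,"hand":70},{"delta_pos":[0,-40,0],"yaw":-0.075,"hand":70}]'

```text
clock: 1.4
eef_pos: [410.4, 18.5, 222.3]
eef_rot: [-3.141, -0.0, 1.782]
wrist_force: [0.6, 0.4, -0.0]
finger_gap: 70.0
```

>>> drive_tool --steps '[{"delta_pos":[3,-40,0],"yaw":-0.075,"hand":70},{"delta_pos":[3,-40,0],"yaw":-0.075,"hand":70},{"delta_pos":[3,-40,0],"yaw":-0.075,"hand":70},{"delta_pos":[3,-40,0],"yaw":-0.075,"hand":70},{"delta_pos":[3,-40,0],"yaw":-0.075,"hand":70}]'

```text
clock: 1.82
eef_pos: [425.4, -181.7, 222.5]
eef_rot: [3.141, 0.0, 1.407]
wrist_force: [0.4, 0.7, -0.1]
finger_gap: 69.9
```

>>> drive_tool --steps '[{"delta_pos":[3,-40,0],"yaw":-0.075,"hand":70},{"delta_pos":[3,-40,0],"yaw":-0.075,"hand":70},{"delta_pos":[2,-33,0],"yaw":-0.06,"hand":70},{"delta_pos":[0,0,0],"yaw":0,"hand":70},{"delta_pos":[0,0,0],"yaw":0,"hand":70}]'

```text
clock: 2.23
eef_pos: [433.4, -293.6, 221.7]
eef_rot: [-3.14, -0.0, 1.199]
wrist_force: [-0.0, 0.4, -1.1]
finger_gap: 69.9
```

Run:
```python
from h import *
c=grab('wrist');save(c['frame'],'w1.png');print(manip.read_state(),c['position'],c['attitude'])
```

```text
{'clock': 2.2833, 'joints': array([-6.63628862e-01,  2.40743788e-01,  1.59721248e+00,  1.42532095e-04,
        1.30479090e+00, -2.93575058e-01]), 'qd': array([ 0.02977057, -0.02008626,  0.01413255, -0.00047611, -0.00119009,
       -0.00167536]), 'effort': array([-1.86204739e+00, -4.82751131e+01, -3.58843338e+01, -3.65305954e-03,
        4.88332516e-03,  2.52562092e-02]), 'eef_pos': array([ 433.52173288, -292.48125853,  221.94561713]), 'eef_rot': array([-3.14052731e+00, -4.65685229e-04,  1.20070473e+00]), 'wrist_force': array([-0.37856972,  0.1496013 ,  0.2382597 ]), 'moment': array([-0.02383394,  0.14744529,  0.00248429]), 'finger_gap': 69.95974792308067} [ 457.58265258 -229.16386061  383.99500219] [ 2.90297918e+00  1.32727468e-03 -3.72597554e-01]
```

View pics/w1.png

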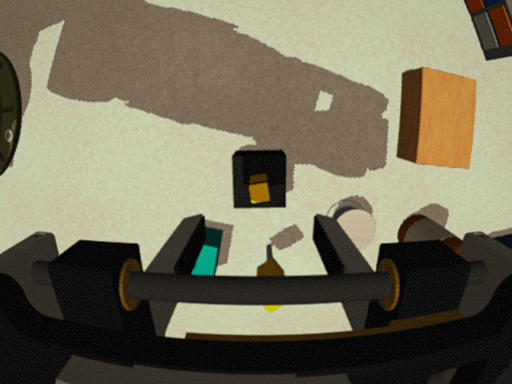

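```bash
cat >> h.py <<'E'
def wray(c,u,v,h):
    K=c['intrinsics'];f=K[0,0];d=np.array([u-K[0,2],v-K[1,2]]);r=np.hypot(*d);t=r/f
    q=np.array([*(d/max(r,1e-9)*np.sin(t)),np.cos(t)]);q=Rn.from_euler('xyz',c['attitude']).as_matrix()@q
    p=c['position'];return p+q*(h-p[2])/q[2]
E
python3 - <<'E'
from h import *
c=load('wrist');f=c['frame']
save(cv2.resize(f[140:215,220:300],None,fx=8,fy=8,interpolation=cv2.INTER_NEAREST),'w1c.png')
hsv=cv2.cvtColor(f,cv2.COLOR_RGB2HSV)
m=cv2.inRange(hsv[140:215,225:295],(15,120,50),(35,255,255))
v,u=np.nonzero(m);u=u+225;v=v+140
V=f[v,u].max(1);print(np.percentile(V,[5,25,50,75,95]))
for nm,s in (('top',V>np.median(V)*1.0),):
  pass
print(f[180:206:2,259].tolist())
E
```

```text
[ 58.85  76.   154.   159.   165.  ]
[[76, 53, 5], [36, 22, 6], [143, 98, 0], [161, 111, 0], [156, 108, 0], [162, 115, 0], [156, 111, 0], [153, 105, 0], [158, 107, 0], [163, 113, 2], [162, 120, 0], [91, 75, 10], [17, 14, 19]]
```

View pics/w1c.png

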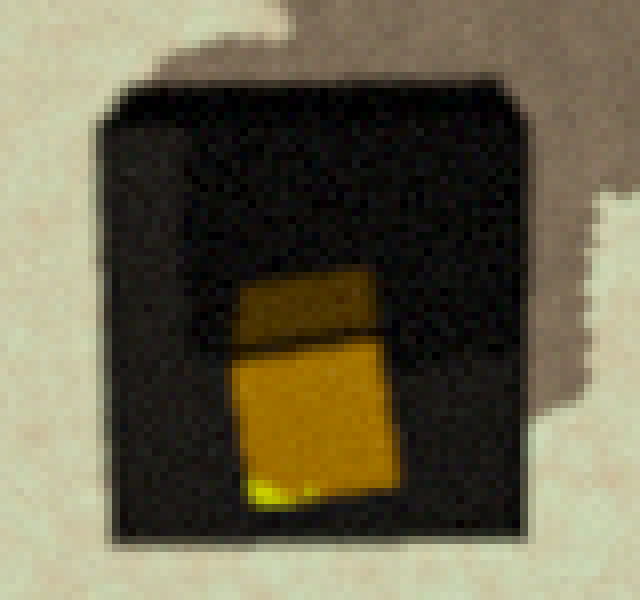

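Run:
```python
from h import *
c=load('wrist')
def w(a,h): return np.array([wray(c,220+(x)/8-.5,140+y/8-.5,h)[:2] for x,y in a])
t=w([(230,358),(380,338),(402,487),(248,507)],110);print(t.round(1),t.mean(0))
e=[np.degrees(np.arctan2(*(t[(i+1)%4]-t[i])[::-1])) for i in range(4)];print(np.round(e,1),[np.linalg.norm(t[(i+1)%4]-t[i]) for i in range(4)])
s=w([(100,122),(525,120),(527,540),(115,540)],60);print(s,s.mean(0))
e=[np.degrees(np.arctan2(*(s[(i+1)%4]-s[i])[::-1])) for i in range(4)];print(np.round(e,1))
```

```text
[[ 425.8 -281.9]
 [ 443.2 -286.1]
 [ 439.1 -304.1]
 [ 421.1 -299.7]] [ 432.31204534 -292.95688287]
[ -13.6 -102.8  166.4   74.9] [np.float64(17.85291258504085), np.float64(18.41877645150049), np.float64(18.607649376221488), np.float64(18.3989702229606)]
[[ 415.71572243 -254.20795285]
 [ 470.12860129 -275.17263939]
 [ 449.60959176 -331.6150486 ]
 [ 394.87054554 -310.2388004 ]] [ 432.58111525 -292.80861031]
[ -21.1 -110.   158.7   69.6]
```

>>> drive_tool --steps '[{"delta_pos":[-1,0,-35],"yaw":0.12,"hand":60},{"delta_pos":[0,0,-35],"yaw":0.013,"hand":50},{"delta_pos":[0,0,-35],"yaw":0,"hand":40},{"delta_pos":[0,0,-25],"yaw":0,"hand":40},{"delta_pos":[0,0,-9],"yaw":0,"hand":40}]'

```text
clock: 2.7
eef_pos: [431.7, -290.2, 80.3]
eef_rot: [-3.137, -0.002, 1.336]
wrist_force: [0.7, 0.1, -0.3]
finger_gap: 41.5
```

>>> drive_tool --steps '[{"delta_pos":[0,0,0],"yaw":0,"hand":30},{"delta_pos":[0,0,0],"yaw":0,"hand":15},{"delta_pos":[0,0,0],"yaw":0,"hand":10},{"delta_pos":[0,0,0],"yaw":0,"hand":10},{"delta_pos":[0,0,0],"yaw":0,"hand":10}]' --squeeze 25

```text
clock: 3.12
eef_pos: [433.6, -293.0, 85.2]
eef_rot: [3.139, 0.001, 1.334]
wrist_force: [-0.1, 2.9, 8.5]
finger_gap: 17.7
```

>>> drive_tool --steps '[{"delta_pos":[0,0,0],"yaw":0,"hand":10},{"delta_pos":[0,0,0],"yaw":0,"hand":10}]'

```text
clock: 3.28
eef_pos: [433.6, -293.0, 85.2]
eef_rot: [3.139, 0.001, 1.334]
wrist_force: [0.3, 2.4, 8.7]
finger_gap: 18.0
```

>>> drive_tool --steps '[{"delta_pos":[0,0,8],"yaw":0,"hand":10},{"delta_pos":[0,0,25],"yaw":0,"hand":10},{"delta_pos":[0,0,35],"yaw":0,"hand":10},{"delta_pos":[0,0,35],"yaw":0,"hand":10},{"delta_pos":[0,0,30],"yaw":0,"hand":10}]'

```text
clock: 3.7
eef_pos: [432.8, -292.6, 219.9]
eef_rot: [3.14, 0.001, 1.334]
wrist_force: [0.3, -0.4, 0.8]
finger_gap: 17.7
```

>>> drive_tool --steps '[{"delta_pos":[17,33,0],"yaw":0,"hand":10},{"delta_pos":[17,33,0],"yaw":0,"hand":10},{"delta_pos":[17,33,0],"yaw":0,"hand":10},{"delta_pos":[17,33,0],"yaw":0,"hand":10},{"delta_pos":[17,33,0],"yaw":0,"hand":10}]'

```text
clock: 4.12
eef_pos: [518.3, -126.0, 217.7]
eef_rot: [3.14, 0.0, 1.334]
wrist_force: [1.2, -0.1, -0.0]
finger_gap: 18.0
```

>>> drive_tool --steps '[{"delta_pos":[17,33,0],"yaw":0,"hand":10},{"delta_pos":[17,33,0],"yaw":0,"hand":10},{"delta_pos":[17,33,0],"yaw":0,"hand":10},{"delta_pos":[17,33,0],"yaw":0,"hand":10},{"delta_pos":[17,33,0],"yaw":0,"hand":10}]'

```text
clock: 4.53
eef_pos: [603.3, 39.2, 217.7]
eef_rot: [3.14, -0.0, 1.334]
wrist_force: [0.3, -0.5, 0.2]
finger_gap: 17.9
```

>>> drive_tool --steps '[{"delta_pos":[17,33,0],"yaw":0,"hand":10},{"delta_pos":[15,25,0],"yaw":0,"hand":10},{"delta_pos":[5,8,0],"yaw":0,"hand":10},{"delta_pos":[0,0,0],"yaw":0,"hand":10},{"delta_pos":[0,0,0],"yaw":0,"hand":10}]'

```text
clock: 4.95
eef_pos: [639.5, 102.9, 216.7]
eef_rot: [-3.142, 0.0, 1.334]
wrist_force: [-0.6, 0.0, -1.0]
finger_gap: 17.7
```

Run:
```python
from h import *
c=grab('wrist');save(c['frame'],'w2.png');s=manip.read_state();print(s['eef_pos'],s['eef_rot'],s['wrist_force'],s['finger_gap'],c['position'],c['attitude'])
save(cv2.resize(c['frame'][150:300,180:340],None,fx=5,fy=4,interpolation=cv2.INTER_NEAREST),'w2c.png')
```

```text
[639.4292106  102.24819107 216.83883742] [3.14148202e+00 2.63785567e-04 1.33309310e+00] [-0.57128382 -0.35375825 -0.81490599] 17.913887868064393 [654.78591518 170.22512411 378.9856996 ] [ 2.90224049e+00  7.22506306e-05 -2.37325367e-01]
```

View pics/w2.png

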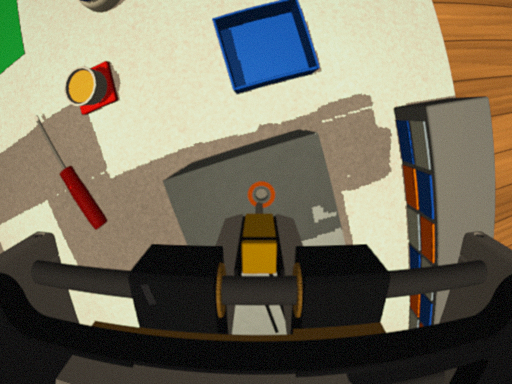

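Run:
```python
from h import *
c=load('wrist')
save(cv2.resize(c['frame'][165:245,220:300],None,fx=7.5,fy=7.5,interpolation=cv2.INTER_NEAREST),'w2c.png')
hsv=cv2.cvtColor(c['frame'],cv2.COLOR_RGB2HSV)
m=cv2.inRange(hsv,(3,140,120),(17,255,255));m[:175]=0;m[213:]=0;m[:,:240]=0;m[:,285:]=0
v,u=np.nonzero(m);print(len(u),u.min(),u.max(),v.min(),v.max())
e=cv2.fitEllipse(np.c_[u,v].astype(np.float32));print(e);print(wray(c,*e[0],115),wray(c,(u.min()+u.max())/2,(v.min()+v.max())/2,115))
```

```text
304 247 274 181 207
((260.98101806640625, 194.1307830810547), (23.457101821899414, 24.00226402282715), 100.95539855957031)
[640.71291196 103.70543309 115.        ] [640.31319442 103.92951026 115.        ]
```

View pics/w2c.png

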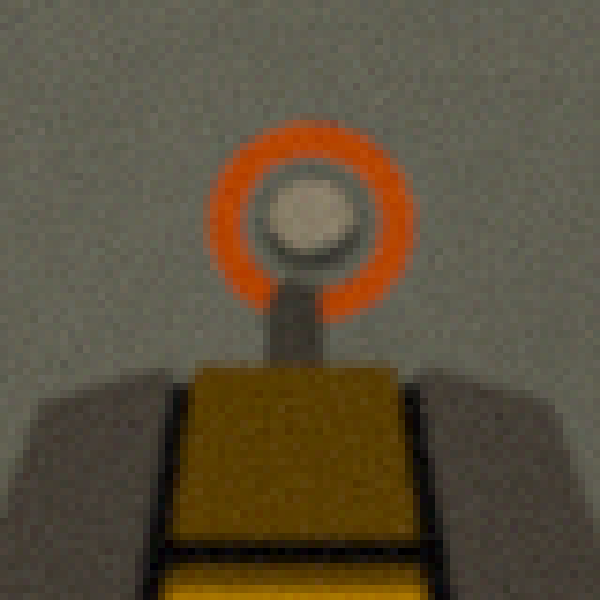

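Run:
```python
from h import *
c=load('wrist')
for y in (283,276): print(wray(c,220+297/7.5-.5,165+y/7.5-.5,141.7))
for x,y in ((272,330),(323,330)): print(wray(c,220+x/7.5-.5,165+y/7.5-.5,150))
R=Rn.from_euler('xyz',[np.pi,0,1.334]).as_matrix();print(R[:,:2])
```

```text
[638.9982512  104.04653261 141.7       ]
[639.18741084 104.82939851 141.7       ]
[635.70534562 101.88357515 150.        ]
[641.03110229 100.59520924 150.        ]
[[ 2.34589562e-01  9.72094510e-01]
 [ 9.72094510e-01 -2.34589562e-01]
 [ 1.23259516e-32  1.22464680e-16]]
```

>>> drive_tool --steps '[{"delta_pos":[1.7,1,-10],"yaw":0,"hand":10},{"delta_pos":[0,0,-7],"yaw":0,"hand":10},{"delta_pos":[0,0,0],"yaw":0,"hand":10},{"delta_pos":[0,0,0],"yaw":0,"hand":10}]'

```text
clock: 5.33
eef_pos: [641.2, 103.8, 198.8]
eef_rot: [-3.14, 0.0, 1.333]
wrist_force: [-0.0, 0.4, -0.8]
finger_gap: 17.9
```

Run:
```python
from h import *
c=grab('wrist');s=manip.read_state();print(s['eef_pos'],s['eef_rot'],s['wrist_force'],s['finger_gap'])
save(cv2.resize(c['frame'][165:245,220:300],None,fx=7.5,fy=7.5,interpolation=cv2.INTER_NEAREST),'w3c.png')
hsv=cv2.cvtColor(c['frame'],cv2.COLOR_RGB2HSV)
m=cv2.inRange(hsv,(3,140,120),(17,255,255));m[:175]=0;m[213:]=0;m[:,:240]=0;m[:,285:]=0
v,u=np.nonzero(m);e=cv2.fitEllipse(np.c_[u,v].astype(np.float32));print(e,wray(c,*e[0],115),wray(c,(u.min()+u.max())/2,(v.min()+v.max())/2,115))
```

```text
[641.37640532 103.96489514 199.30224626] [-3.14120080e+00  2.00992426e-04  1.33329288e+00] [ 0.05898525 -0.06854521 -0.11686149] 17.910676887157624
((259.5840148925781, 200.58694458007812), (24.2875919342041, 26.017446517944336), 90.1414794921875) [640.69736805 103.86633498 115.        ] [640.85548949 104.8253957  115.        ]
```

View pics/w3c.png

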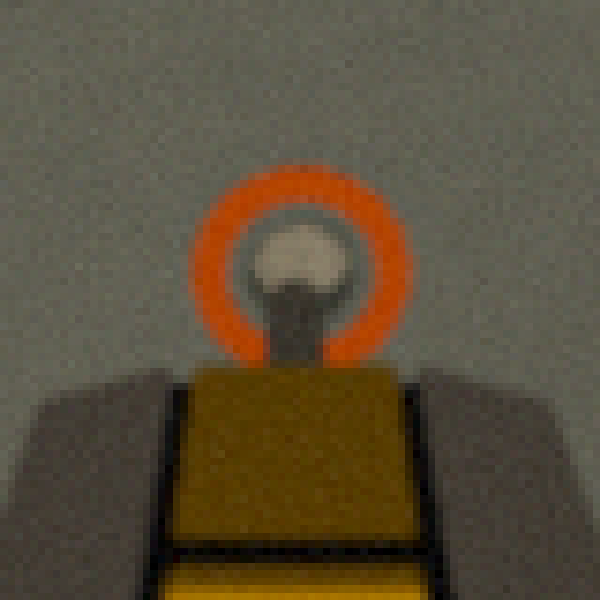

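Run:
```python
from h import *
c=load('wrist')
print(wray(c,220+297/7.5-.5,165+283/7.5-.5,124.1))
print(wray(c,220+300/7.5-.5,165+272/7.5-.5,115))
```

```text
[640.56557708 105.07033957 124.1       ]
[640.58942498 103.72740638 115.        ]
```

>>> drive_tool --steps '[{"delta_pos":[0.2,0.3,-6],"yaw":0,"hand":10},{"delta_pos":[0,0,-5],"yaw":0,"hand":10},{"delta_pos":[0,0,-3],"yaw":0,"hand":10},{"delta_pos":[0,0,-1],"yaw":0,"hand":10},{"delta_pos":[0,0,0],"yaw":0,"hand":10}]'

```text
clock: 5.8
eef_pos: [641.6, 104.7, 184.0]
eef_rot: [-3.141, 0.0, 1.334]
wrist_force: [0.2, 0.3, -0.3]
finger_gap: 17.8
```

>>> drive_tool --steps '[{"delta_pos":[0,0,-1],"yaw":0,"hand":10},{"delta_pos":[0,0,-1],"yaw":0,"hand":10},{"delta_pos":[0,0,-1],"yaw":0,"hand":10}]'

```text
clock: 6.05
eef_pos: [641.8, 104.7, 181.5]
eef_rot: [3.141, -0.0, 1.334]
wrist_force: [-0.5, 0.5, -1.3]
finger_gap: 17.9
```

>>> drive_tool --steps '[{"delta_pos":[0,0,-1],"yaw":0,"hand":10},{"delta_pos":[0,0,-1],"yaw":0,"hand":10},{"delta_pos":[0,0,-1],"yaw":0,"hand":10}]'

```text
clock: 6.3
eef_pos: [641.7, 104.7, 178.4]
eef_rot: [-3.142, -0.0, 1.334]
wrist_force: [0.7, -0.2, -0.8]
finger_gap: 17.8
```

>>> drive_tool --steps '[{"delta_pos":[0,0,-1],"yaw":0,"hand":10},{"delta_pos":[0,0,-1],"yaw":0,"hand":10},{"delta_pos":[0,0,-1],"yaw":0,"hand":10}]'

```text
clock: 6.55
eef_pos: [641.7, 104.7, 175.3]
eef_rot: [-3.142, 0.0, 1.334]
wrist_force: [-0.5, -0.3, -1.0]
finger_gap: 17.6
```

>>> drive_tool --steps '[{"delta_pos":[0,0,-1],"yaw":0,"hand":10},{"delta_pos":[0,0,-1],"yaw":0,"hand":10},{"delta_pos":[0,0,-1],"yaw":0,"hand":10}]'

```text
clock: 6.8
eef_pos: [641.7, 104.7, 172.4]
eef_rot: [3.142, 0.0, 1.334]
wrist_force: [0.2, -0.4, 0.2]
finger_gap: 17.7
```

>>> drive_tool --steps '[{"delta_pos":[0,0,-1],"yaw":0,"hand":10},{"delta_pos":[0,0,-1],"yaw":0,"hand":10},{"delta_pos":[0,0,-1],"yaw":0,"hand":10}]'

```text
clock: 7.05
eef_pos: [641.7, 104.7, 169.4]
eef_rot: [3.142, -0.0, 1.334]
wrist_force: [-0.7, 0.0, -1.1]
finger_gap: 18.0
```

Tip is now about 21 mm deep with no contact yet; continuing.

>>> drive_tool --steps '[{"delta_pos":[0,0,-1],"yaw":0,"hand":10},{"delta_pos":[0,0,-1],"yaw":0,"hand":10},{"delta_pos":[0,0,-1],"yaw":0,"hand":10}]'

```text
clock: 7.3
eef_pos: [641.7, 104.7, 166.3]
eef_rot: [-3.142, 0.0, 1.334]
wrist_force: [0.3, 0.0, -1.5]
finger_gap: 17.6
```

>>> drive_tool --steps '[{"delta_pos":[0,0,-1],"yaw":0,"hand":10},{"delta_pos":[0,0,-1],"yaw":0,"hand":10},{"delta_pos":[0,0,0],"yaw":0,"hand":10}]'

```text
clock: 7.55
eef_pos: [641.8, 104.8, 165.1]
eef_rot: [3.141, -0.0, 1.334]
wrist_force: [-1.9, 0.1, 4.6]
finger_gap: 18.0
```

>>> drive_tool --steps '[{"delta_pos":[0,0,-1],"yaw":0,"hand":10},{"delta_pos":[0,0,-1],"yaw":0,"hand":10},{"delta_pos":[0,0,0],"yaw":0,"hand":10}]'

```text
clock: 7.8
eef_pos: [641.9, 104.8, 163.3]
eef_rot: [3.141, -0.0, 1.334]
wrist_force: [-2.5, 0.7, 5.8]
finger_gap: 18.1
```

>>> drive_tool --steps '[{"delta_pos":[0,0,-1],"yaw":0,"hand":10},{"delta_pos":[0,0,0],"yaw":0,"hand":10}]'

```text
clock: 7.97
eef_pos: [641.9, 104.8, 162.4]
eef_rot: [3.141, -0.0, 1.334]
wrist_force: [-2.7, -0.4, 7.4]
finger_gap: 17.8
```

>>> drive_tool --steps '[{"delta_pos":[0,0,-1],"yaw":0,"hand":10},{"delta_pos":[0,0,0],"yaw":0,"hand":10}]'

```text
clock: 8.13
eef_pos: [641.9, 104.8, 161.3]
eef_rot: [3.141, -0.0, 1.334]
wrist_force: [-2.2, 0.4, 7.0]
finger_gap: 17.8
```

>>> drive_tool --steps '[{"delta_pos":[-0.4,0,-1],"yaw":0,"hand":10},{"delta_pos":[0,0,0],"yaw":0,"hand":10}]'

```text
clock: 8.3
eef_pos: [641.7, 104.8, 160.3]
eef_rot: [3.14, -0.001, 1.334]
wrist_force: [0.6, 0.2, 5.1]
finger_gap: 18.0
```

```bash
cat > tray.py <<'E'
from h import *
import sys
c=grab('side');hsv=cv2.cvtColor(c['frame'],cv2.COLOR_RGB2HSV)
m=cv2.inRange(hsv,(3,150,100),(17,255,255));m[:, :225]=0;m[:,300:]=0;m[:160]=0
v,u=np.nonzero(m);print(len(u),u.mean(),v.mean(),u.min(),u.max(),v.min(),v.max(),manip.read_state()['wrist_force'])
c0=c['frame'][110:260,180:360];save(cv2.resize(c0,None,fx=4,fy=4),sys.argv[1])
E
python3 tray.py t1.png
```

```text
120 258.35 189.26666666666668 247 274 179 198 [-0.32292487 -0.11654421  5.41479568]
```

>>> drive_tool --steps '[{"delta_pos":[0,0,-0.3],"yaw":0,"hand":10},{"delta_pos":[0,0,0],"yaw":0,"hand":10},{"delta_pos":[0,0,0],"yaw":0,"hand":10},{"delta_pos":[0,0,0],"yaw":0,"hand":10},{"delta_pos":[0,0,0],"yaw":0,"hand":10}]'

```text
clock: 8.77
eef_pos: [641.7, 104.7, 160.0]
eef_rot: [3.14, -0.001, 1.334]
wrist_force: [-0.5, -0.2, 4.8]
finger_gap: 17.6
```

```bash
python3 tray.py t2.png
```

```text
118 254.91525423728814 191.28813559322035 244 270 181 199 [ 0.3985813  -0.782861    5.72218147]
```

View pics/t2.png

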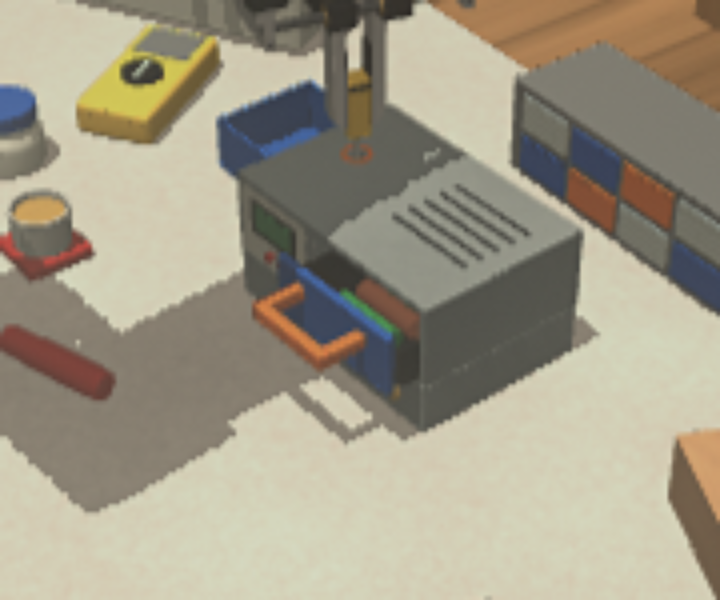

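>>> drive_tool --steps '[{"delta_pos":[0,0,0],"yaw":0,"hand":10},{"delta_pos":[0,0,0],"yaw":0,"hand":10},{"delta_pos":[0,0,0],"yaw":0,"hand":10}]'

```text
clock: 9.07
eef_pos: [641.7, 104.8, 160.1]
eef_rot: [3.14, -0.001, 1.334]
wrist_force: [-0.7, 0.3, 5.0]
finger_gap: 17.9
```

```bash
python3 tray.py t3.png
python3 - <<'E'
from h import *
c=load('side');a=proj(c,[528,-17,87]);
for d in (16,24): print(d,proj(c,[528-d,-17-d*.066,87])-a)
E
```

```text
120 255.10833333333332 191.525 244 270 181 199 [-0.42605175  0.80383313  5.32028789]
16 [-4.45194146  2.28260569]
24 [-6.69675134  3.43356777]
```

>>> drive_tool --steps '[{"delta_pos":[0,0,5],"yaw":0,"hand":10},{"delta_pos":[0,0,10],"yaw":0,"hand":10},{"delta_pos":[0,0,15],"yaw":0,"hand":10},{"delta_pos":[0,0,15],"yaw":0,"hand":10},{"delta_pos":[0,0,13],"yaw":0,"hand":10}]'

```text
clock: 9.53
eef_pos: [641.3, 104.7, 218.7]
eef_rot: [3.141, -0.0, 1.334]
wrist_force: [0.0, -0.3, 0.0]
finger_gap: 18.0
```

>>> drive_tool --steps '[{"delta_pos":[-10,-20,0],"yaw":0,"hand":10},{"delta_pos":[-17,-33,0],"yaw":0,"hand":10},{"delta_pos":[-17,-33,0],"yaw":0,"hand":10},{"delta_pos":[-17,-33,0],"yaw":0,"hand":10},{"delta_pos":[-17,-33,0],"yaw":0,"hand":10}]'

```text
clock: 9.95
eef_pos: [562.1, -48.5, 217.7]
eef_rot: [-3.141, 0.0, 1.334]
wrist_force: [1.0, 0.4, 0.2]
finger_gap: 18.1
```

>>> drive_tool --steps '[{"delta_pos":[-17,-33,0],"yaw":0,"hand":10},{"delta_pos":[-17,-33,0],"yaw":0,"hand":10},{"delta_pos":[-17,-33,0],"yaw":0,"hand":10},{"delta_pos":[-17,-33,0],"yaw":0,"hand":10},{"delta_pos":[-17,-33,0],"yaw":0,"hand":10}]'

```text
clock: 10.37
eef_pos: [477.1, -213.6, 217.9]
eef_rot: [3.141, 0.0, 1.334]
wrist_force: [-0.3, -0.5, -1.0]
finger_gap: 17.8
```

>>> drive_tool --steps '[{"delta_pos":[-17,-33,0],"yaw":0,"hand":10},{"delta_pos":[-17,-30,-25],"yaw":0,"hand":10},{"delta_pos":[-11.5,-17.3,-25],"yaw":0,"hand":10},{"delta_pos":[0,0,-10],"yaw":0,"hand":10},{"delta_pos":[0,0,0],"yaw":0,"hand":10}]'

```text
clock: 10.78
eef_pos: [432.0, -291.8, 155.9]
eef_rot: [-3.138, -0.002, 1.332]
wrist_force: [-0.3, -0.2, -0.7]
finger_gap: 17.8
```

Run:
```python
from h import *
c=grab('wrist');s=manip.read_state();print(s['eef_pos'],s['eef_rot'],s['wrist_force'],s['finger_gap'])
save(cv2.resize(c['frame'][140:260,190:320],None,fx=5,fy=5,interpolation=cv2.INTER_NEAREST),'w4c.png')
c=grab('side');save(cv2.resize(c['frame'][180:330,220:400],None,fx=4,fy=4,interpolation=cv2.INTER_NEAREST),'s4.png')
```

```text
[ 433.12006007 -291.54657985  157.60475226] [-3.14017586e+00 -8.34695154e-04  1.33321067e+00] [-0.50832177 -0.25670415 -0.39740749] 17.54159101785255
```

View pics/w4c.png

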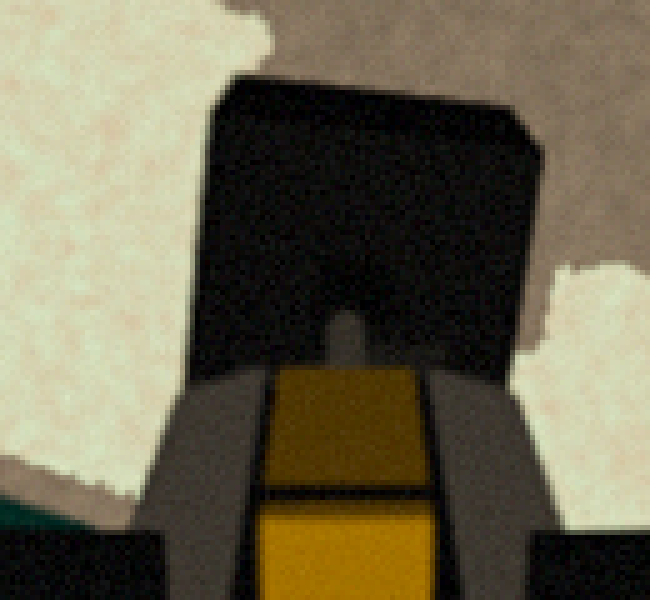

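View pics/s4.png

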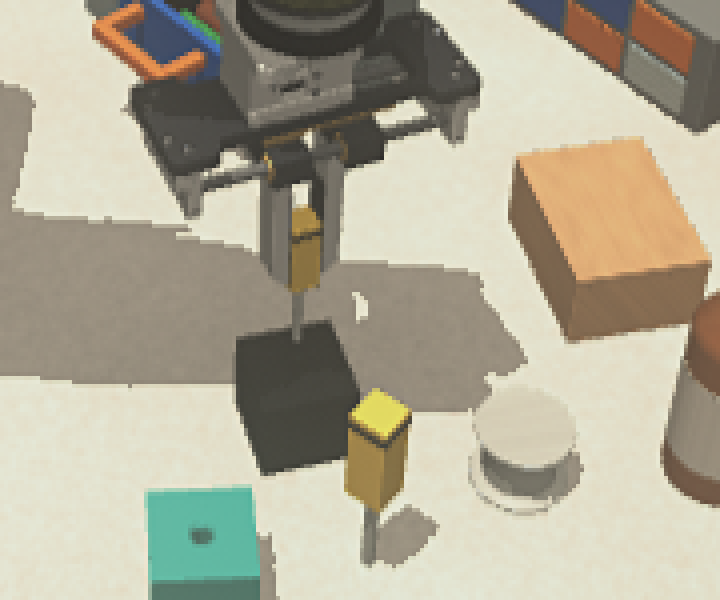

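Run:
```python
from h import *
c=load('wrist');f=c['frame'][175:225,230:292].astype(float)
f=np.clip(f*6,0,255).astype(np.uint8)
save(cv2.resize(cv2.GaussianBlur(f,(3,3),0.8),None,fx=10,fy=10,interpolation=cv2.INTER_NEAREST),'w4d.png')
```

```text
(no output)
```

View pics/w4d.png

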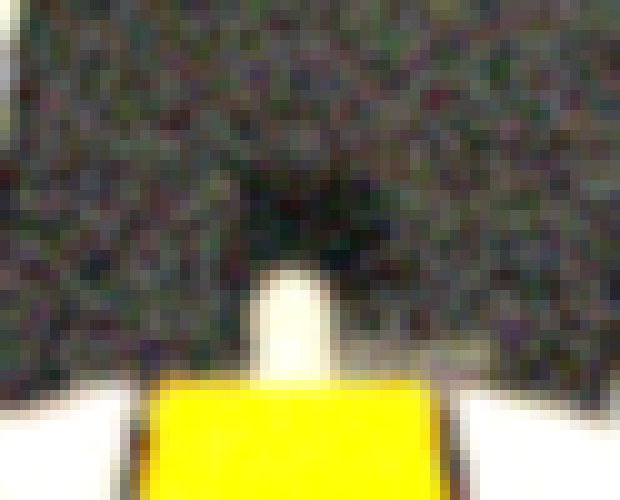

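Run:
```python
from h import *
c=load('wrist')
print('tip',wray(c,258.7,201.3,82.4)); 
for u,v in((261,198.5),(261,197)): print('hole',wray(c,u,v,60))
```

```text
tip [ 431.24861986 -289.17705722   82.4       ]
hole [ 432.29888376 -293.21931775   60.        ]
hole [ 432.6279288  -291.86147753   60.        ]
```

>>> drive_tool --steps '[{"delta_pos":[0,0,-4],"yaw":0,"hand":10},{"delta_pos":[0,0,0],"yaw":0,"hand":10},{"delta_pos":[0,0,0],"yaw":0,"hand":10}]'

```text
clock: 11.13
eef_pos: [433.8, -291.4, 154.3]
eef_rot: [3.141, 0.0, 1.335]
wrist_force: [0.1, -0.1, -0.4]
finger_gap: 17.8
```

Run:
```python
from h import *
c=grab('wrist');s=manip.read_state();print(s['eef_pos'],s['eef_rot'],s['wrist_force'],s['finger_gap'])
f=c['frame'][175:225,230:292].astype(float)
f=np.clip(f*6,0,255).astype(np.uint8)
save(cv2.resize(cv2.GaussianBlur(f,(3,3),0.8),None,fx=10,fy=10,interpolation=cv2.INTER_NEAREST),'w5d.png')
```

```text
[ 433.66953366 -291.55438238  154.2541894 ] [3.14087154e+00 2.89791674e-04 1.33473886e+00] [ 0.37406141 -0.01205348 -0.5448381 ] 18.183976450923584
```

View pics/w5d.png

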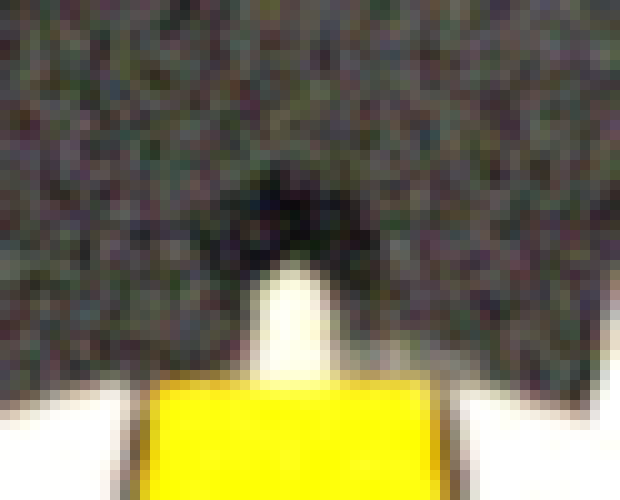

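>>> drive_tool --steps '[{"delta_pos":[-0.5,-1.3,-5],"yaw":0,"hand":10},{"delta_pos":[0,0,-6],"yaw":0,"hand":10},{"delta_pos":[0,0,-5],"yaw":0,"hand":10},{"delta_pos":[0,0,-4],"yaw":0,"hand":10},{"delta_pos":[0,0,-2],"yaw":0,"hand":10}]'

```text
clock: 11.6
eef_pos: [432.5, -293.1, 130.8]
eef_rot: [-3.141, -0.0, 1.334]
wrist_force: [-0.4, 0.0, -1.2]
finger_gap: 17.7
```

>>> drive_tool --steps '[{"delta_pos":[0,0,-2],"yaw":0,"hand":10},{"delta_pos":[0,0,-2],"yaw":0,"hand":10}]'

```text
clock: 11.77
eef_pos: [432.7, -293.3, 127.5]
eef_rot: [-3.142, -0.0, 1.334]
wrist_force: [0.8, 0.1, -0.8]
finger_gap: 18.0
```

>>> drive_tool --steps '[{"delta_pos":[0,0,-6],"yaw":0,"hand":10},{"delta_pos":[0,0,-8],"yaw":0,"hand":10},{"delta_pos":[0,0,-8],"yaw":0,"hand":10},{"delta_pos":[0,0,-8],"yaw":0,"hand":10},{"delta_pos":[0,0,-5],"yaw":0,"hand":10}]'

```text
clock: 12.18
eef_pos: [432.4, -293.0, 91.3]
eef_rot: [-3.14, -0.001, 1.334]
wrist_force: [-0.0, 0.4, -1.1]
finger_gap: 18.0
```

>>> drive_tool --steps '[{"delta_pos":[0,0,-3],"yaw":0,"hand":10},{"delta_pos":[0,0,-2],"yaw":0,"hand":10},{"delta_pos":[0,0,-1],"yaw":0,"hand":10},{"delta_pos":[0,0,0],"yaw":0,"hand":10}]'

```text
clock: 12.52
eef_pos: [432.7, -293.3, 86.7]
eef_rot: [3.142, 0.0, 1.334]
wrist_force: [-0.7, 0.2, -1.1]
finger_gap: 17.5
```

>>> drive_tool --steps '[{"delta_pos":[0,0,-1],"yaw":0,"hand":10},{"delta_pos":[0,0,-0.5],"yaw":0,"hand":10},{"delta_pos":[0,0,0],"yaw":0,"hand":10}]'

```text
clock: 12.77
eef_pos: [432.7, -293.3, 85.3]
eef_rot: [3.141, 0.0, 1.334]
wrist_force: [0.3, 0.3, -0.6]
finger_gap: 17.8
```

>>> drive_tool --steps '[{"delta_pos":[0,0,-0.7],"yaw":0,"hand":10},{"delta_pos":[0,0,-0.7],"yaw":0,"hand":10},{"delta_pos":[0,0,0],"yaw":0,"hand":10}]'

```text
clock: 13.02
eef_pos: [432.8, -293.3, 85.2]
eef_rot: [3.141, 0.0, 1.334]
wrist_force: [-6.3, 5.5, 17.0]
finger_gap: 17.9
```

>>> drive_tool --steps '[{"delta_pos":[0,0,1],"yaw":0,"hand":10},{"delta_pos":[0,0,0],"yaw":0,"hand":22},{"delta_pos":[0,0,0],"yaw":0,"hand":35},{"delta_pos":[0,0,0],"yaw":0,"hand":45}]'

```text
clock: 13.35
eef_pos: [432.7, -293.2, 84.6]
eef_rot: [-3.141, -0.0, 1.334]
wrist_force: [-0.1, -1.0, 0.1]
finger_gap: 31.7
```

>>> drive_tool --steps '[{"delta_pos":[0,0,10],"yaw":0,"hand":45},{"delta_pos":[0,0,30],"yaw":0,"hand":45},{"delta_pos":[0,0,35],"yaw":0.06,"hand":55},{"delta_pos":[0,0,35],"yaw":0.06,"hand":60},{"delta_pos":[0,0,15],"yaw":0.06,"hand":60}]'

```text
clock: 13.77
eef_pos: [433.5, -293.8, 215.0]
eef_rot: [3.137, 0.003, 1.517]
wrist_force: [0.7, -0.5, 1.2]
finger_gap: 59.0
```

Run:
```python
from h import *
c=grab('wrist');save(cv2.resize(c['frame'][140:215,220:300],None,fx=8,fy=8,interpolation=cv2.INTER_NEAREST),'w6.png')
c=grab('side');save(cv2.resize(c['frame'][160:330,220:400],None,fx=4,fy=3.5,interpolation=cv2.INTER_NEAREST),'s6.png')
print(manip.read_state()['eef_pos'],manip.read_state()['eef_rot'])
hsv=cv2.cvtColor(c['frame'],cv2.COLOR_RGB2HSV)
m=cv2.inRange(hsv,(3,150,100),(17,255,255));m[:, :225]=0;m[:,300:]=0;m[:160]=0
v,u=np.nonzero(m);print(ray(c,u.mean(),v.mean(),92)); P=pts(c)[v,u];P=P[(P[:,2]>80)&(P[:,2]<100)];print(np.median(P,0),P.min(0),P.max(0))
```

```text
[ 433.49628492 -293.87430656  213.43807123] [3.13692533 0.00330697 1.51564969]
[503.17791159   2.53891287  92.        ]
[495.15979169   5.9457154   95.08604754] [489.36476492 -38.1911495   90.54030241] [530.06290268  23.06691571  98.73294343]
```

View pics/w6.png

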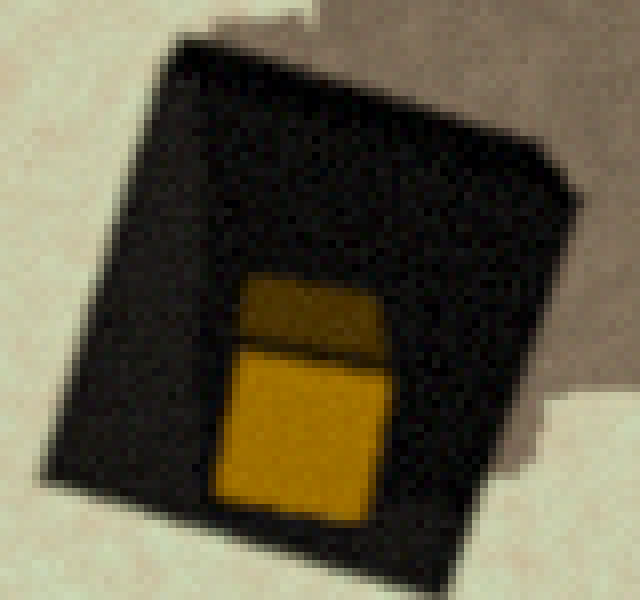

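View pics/s6.png

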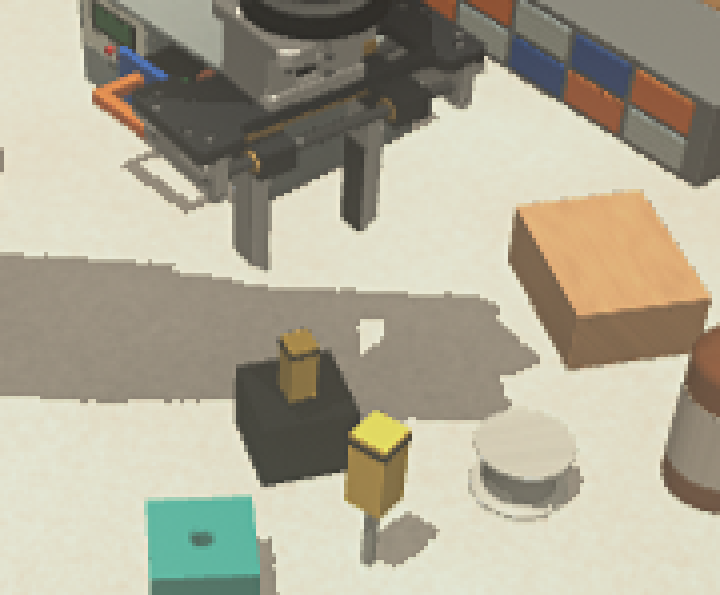

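>>> drive_tool --steps '[{"delta_pos":[11,39,0],"yaw":0.04,"hand":60},{"delta_pos":[11,39,0],"yaw":0.04,"hand":60},{"delta_pos":[11,39,0],"yaw":0.04,"hand":60},{"delta_pos":[11,39,0],"yaw":0,"hand":60},{"delta_pos":[11,39,0],"yaw":0,"hand":60}]'

```text
clock: 14.28
eef_pos: [487.4, -96.3, 209.0]
eef_rot: [-3.14, -0.0, 1.632]
wrist_force: [1.2, -0.7, 0.6]
finger_gap: 60.1
```

>>> drive_tool --steps '[{"delta_pos":[8,30,0],"yaw":0,"hand":60},{"delta_pos":[0,10,0],"yaw":0,"hand":60},{"delta_pos":[0,0,0],"yaw":0,"hand":60},{"delta_pos":[0,0,0],"yaw":0,"hand":60}]'

```text
clock: 14.62
eef_pos: [495.3, -58.5, 209.2]
eef_rot: [-3.141, -0.0, 1.634]
wrist_force: [0.1, 0.0, 0.7]
finger_gap: 60.1
```

Run:
```python
from h import *
c=grab('wrist');save(c['frame'],'w7.png');s=manip.read_state();print(s['eef_pos'],s['eef_rot'])
hsv=cv2.cvtColor(c['frame'],cv2.COLOR_RGB2HSV)
m=cv2.inRange(hsv,(3,140,100),(17,255,255))
k,l,st,ce=cv2.connectedComponentsWithStats(m)
for i in range(1,k):
    if st[i,4]>60: print(st[i],ce[i],wray(c,*ce[i],94))
```

```text
[495.34094788 -59.15880554 209.37592357] [-3.14077121e+00  2.33742124e-05  1.63281126e+00]
[412  30  22  25 185] [422.18378378  41.27027027] [652.63827286 111.66503509  94.        ]
[ 258  108   44   84 1582] [273.22060683 150.00063211] [505.3536606  -17.25611311  94.        ]
[486 109  18  38 513] [494.44249513 127.31189084] [765.88331913  36.57319126  94.        ]
[496 153  16  41 464] [504.6487069  173.52155172] [797.23395332 -16.32113367  94.        ]
```

View pics/w7.png

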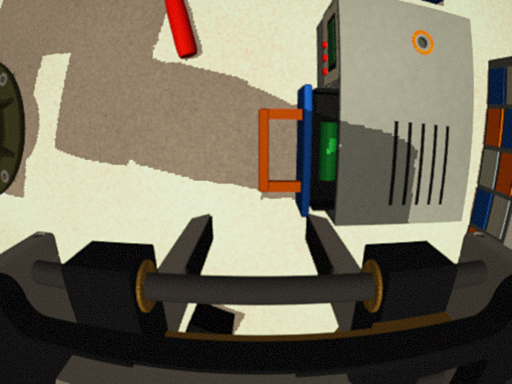

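Run:
```python
from h import *
c=load('wrist')
for u,v in((264,150),(263.5,112),(264.5,188),(305,150)): print(wray(c,u,v,94))
```

```text
[496.73694129 -17.82195311  94.        ]
[493.98852587  17.65030765  94.        ]
[499.61891813 -54.24869444  94.        ]
[535.33206948 -15.09608598  94.        ]
```

>>> drive_tool --steps '[{"delta_pos":[0.7,20,-10],"yaw":0,"hand":32},{"delta_pos":[0.7,21,-15],"yaw":0,"hand":32},{"delta_pos":[0,0,-25],"yaw":0,"hand":32},{"delta_pos":[0,0,-20],"yaw":0,"hand":32},{"delta_pos":[0,0,-10],"yaw":0,"hand":32}]'

```text
clock: 15.08
eef_pos: [496.0, -18.4, 127.5]
eef_rot: [-3.139, -0.0, 1.632]
wrist_force: [-0.2, 0.3, -0.6]
finger_gap: 32.7
```

Run:
```python
from h import *
c=grab('wrist');save(c['frame'],'w8.png');s=manip.read_state();print(s['eef_pos'],s['eef_rot'],s['finger_gap'])
```

```text
[495.7413435  -18.41871667 126.69420494] [-3.13727630e+00 -5.95768395e-04  1.63185826e+00] 32.304067525714046
```

View pics/w8.png

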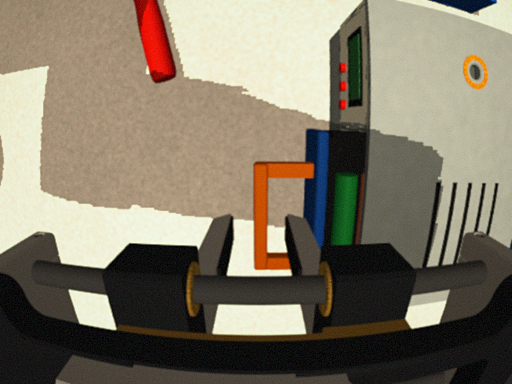

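Bar centred between the fingers (px 261,220), the right finger clear of the blue front. Descend and pinch.

>>> drive_tool --steps '[{"delta_pos":[0,0,-18],"yaw":0,"hand":32},{"delta_pos":[0,0,-16],"yaw":0,"hand":32},{"delta_pos":[0,0,-8],"yaw":0,"hand":32},{"delta_pos":[0,0,0],"yaw":0,"hand":32},{"delta_pos":[0,0,0],"yaw":0,"hand":32}]'

```text
clock: 15.55
eef_pos: [497.4, -17.8, 88.5]
eef_rot: [3.141, 0.0, 1.633]
wrist_force: [-0.3, -1.2, 0.1]
finger_gap: 32.1
```

>>> drive_tool --steps '[{"delta_pos":[0,0,0],"yaw":0,"hand":20},{"delta_pos":[0,0,0],"yaw":0,"hand":5},{"delta_pos":[0,0,0],"yaw":0,"hand":5},{"delta_pos":[0,0,0],"yaw":0,"hand":5}]' --squeeze 20

```text
clock: 15.88
eef_pos: [497.2, -17.3, 88.3]
eef_rot: [3.141, 0.0, 1.634]
wrist_force: [-1.5, -0.1, 4.8]
finger_gap: 9.9
```

>>> drive_tool --steps '[{"delta_pos":[-6,-0.4,0],"yaw":0,"hand":5},{"delta_pos":[-10,-0.7,0],"yaw":0,"hand":5},{"delta_pos":[-10,-0.7,0],"yaw":0,"hand":5},{"delta_pos":[-10,-0.7,0],"yaw":0,"hand":5},{"delta_pos":[-7,-0.5,0],"yaw":0,"hand":5}]'

```text
clock: 16.3
eef_pos: [454.0, -20.0, 88.3]
eef_rot: [3.139, -0.0, 1.634]
wrist_force: [5.7, 3.7, 0.0]
finger_gap: 9.7
```

>>> drive_tool --steps '[{"delta_pos":[-3,-0.2,0],"yaw":0,"hand":5},{"delta_pos":[0,0,0],"yaw":0,"hand":5},{"delta_pos":[0,0,0],"yaw":0,"hand":5}]'

```text
clock: 16.55
eef_pos: [451.0, -20.2, 88.3]
eef_rot: [3.141, -0.0, 1.634]
wrist_force: [-2.9, 3.9, 6.4]
finger_gap: 10.2
```

>>> drive_tool --steps '[{"delta_pos":[-1.5,-0.1,0],"yaw":0,"hand":5},{"delta_pos":[-0.5,0,0],"yaw":0,"hand":5},{"delta_pos":[0,0,0],"yaw":0,"hand":5}]'

```text
clock: 16.8
eef_pos: [449.4, -20.3, 88.2]
eef_rot: [3.141, -0.0, 1.634]
wrist_force: [0.9, 4.1, 6.3]
finger_gap: 10.2
```

Run:
```python
from h import *
c=grab('scene');s=manip.read_state();print(s['eef_pos'],s['wrist_force'])
save(cv2.resize(c['frame'][130:290,170:330],None,fx=4,fy=3.7,interpolation=cv2.INTER_CUBIC),'e1.png')
```

```text
[449.39906509 -20.30534727  88.23806898] [0.20448312 4.3532747  7.50975711]
```

View pics/e1.png

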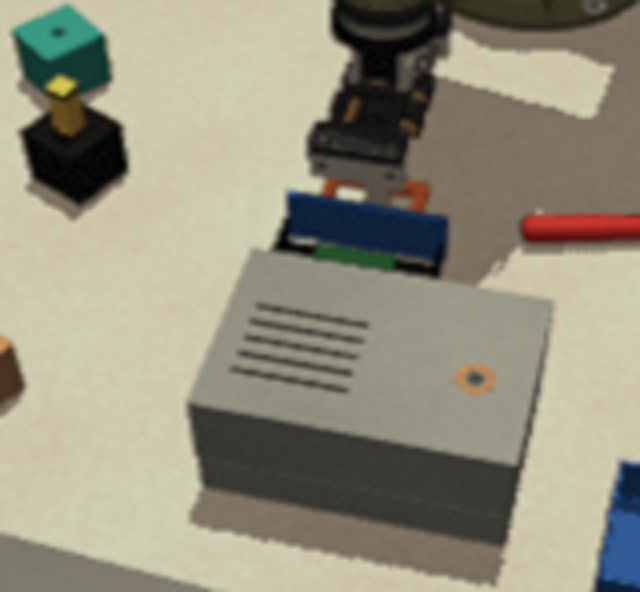

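The scene crop shows the blue tray front well out of the case (about 365,225) and the pin standing in the black stand (68,110). Next I release the handle, rise clear and measure the travel.

>>> drive_tool --steps '[{"delta_pos":[0,0,0],"yaw":0,"hand":20},{"delta_pos":[0,0,0],"yaw":0,"hand":30},{"delta_pos":[0,0,0],"yaw":0,"hand":30},{"delta_pos":[0,0,5],"yaw":0,"hand":30},{"delta_pos":[0,0,15],"yaw":0,"hand":30}]'

```text
clock: 17.27
eef_pos: [448.1, -20.5, 106.7]
eef_rot: [-3.138, -0.001, 1.634]
wrist_force: [-0.1, 0.5, -0.7]
finger_gap: 30.1
```

>>> drive_tool --steps '[{"delta_pos":[0,0,30],"yaw":0,"hand":30},{"delta_pos":[0,0,35],"yaw":0,"hand":30},{"delta_pos":[0,-35,20],"yaw":0,"hand":30},{"delta_pos":[0,-20,0],"yaw":0,"hand":30},{"delta_pos":[0,0,0],"yaw":0,"hand":30}]'

```text
clock: 17.68
eef_pos: [449.4, -78.1, 194.3]
eef_rot: [3.139, 0.001, 1.632]
wrist_force: [-0.6, 1.3, -0.6]
finger_gap: 30.2
```

Run:
```python
from h import *
for n in ('scene','side','wrist'):
    c=grab(n); save(c['frame'],n+'9.png')
s=manip.read_state();print(s['clock'],s['eef_pos'],s['wrist_force'])
c=load('wrist');hsv=cv2.cvtColor(c['frame'],cv2.COLOR_RGB2HSV)
m=cv2.inRange(hsv,(3,140,100),(17,255,255))
k,l,st,ce=cv2.connectedComponentsWithStats(m)
for i in range(1,k):
    if st[i,4]>60: print(st[i],ce[i])
```

```text
17.8333 [448.79710935 -75.30125728 192.55573222] [-0.57362089  0.21182489 -0.69022414]
[459  22  19  24 161] [467.9378882   33.49068323]
[ 258   91   47   90 1769] [273.0130017 136.9236857]
[345 108  18  62 961] [353.29552549 137.60145682]
[385 112   9  58 414] [388.98067633 138.44202899]
[493 220  18  26 290] [501.74827586 232.21724138]
[402 309  38  21 246] [420.17479675 319.41463415]
```

View pics/wrist9.png

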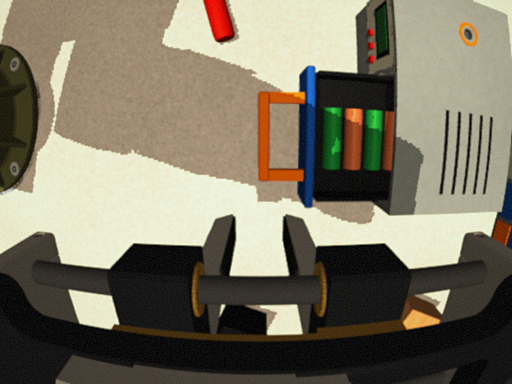

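View pics/side9.png

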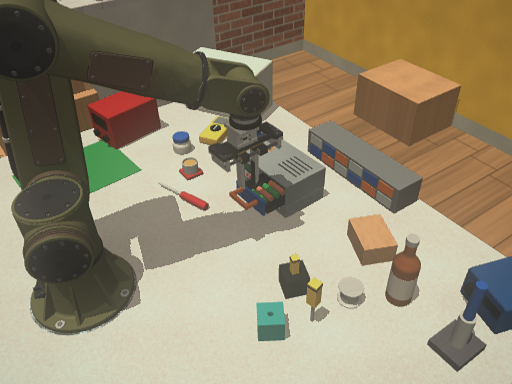

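View pics/scene9.png

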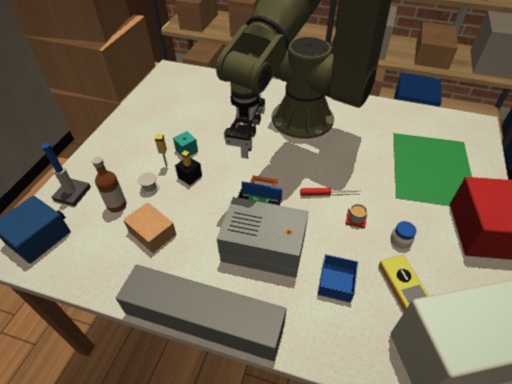

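Run:
```python
from h import *
c=load('wrist');print('bar',wray(c,263.8,136.5,94))
for n in('scene','side'):
    c=load(n);P=pts(c);Z=P[...,2]
    m=(Z>95)&(Z<125)&(P[...,0]>415)&(P[...,0]<450)&(P[...,1]>-312)&(P[...,1]<-275)
    q=P[m];print(n,'pin top z',np.percentile(q[:,2],[50,90]),q.mean(0))
    u0=cv2.cvtColor(c['frame'],cv2.COLOR_RGB2HSV);mm=cv2.inRange(u0,(3,140,60),(17,255,255))>0
    mm&=(Z>80)&(Z<102)&(P[...,0]>430)&(P[...,0]<520)&(P[...,1]>-70)&(P[...,1]<40)
    q=P[mm];print('bar',len(q),q.mean(0) if len(q) else '', q.min(0),q.max(0))
```

```text
bar [449.10448478 -21.53966053  94.        ]
scene pin top z [107.93737953 111.07387033] [ 437.11955562 -293.13693745  106.00013481]
bar 116 [455.12613728 -21.29541018  91.69877061] [443.97813945 -59.26743059  81.33914059] [476.15074173  17.53575201  98.62979906]
side pin top z [109.99268547 113.25210226] [ 430.42948812 -296.72919469  107.79039102]
bar 109 [460.64621263 -27.84693439  93.82579685] [444.27877323 -61.56047933  82.18086395] [487.28687994  20.38442332  99.93531082]
```

Run:
```python
from h import *
print(manip.sign_off())
```

```text
the job is handed in; nothing more can be done
None
```

The job is done and handed in at about 18 s of the 67 s. I took the smaller yellow pin from the black stand and pressed the latch until the blue tray popped out. Then I put the pin back and pulled the tray open by its orange handle.

- **Latch force:** the highest reading I saw through the pin on the logger was 7.4 N. I only read the force at the end of each move of two or three 1 mm steps, so a brief higher value could have been missed.
- **Tray:** the handle bar moved about 48 mm from its popped position, and about 72 mm in all compared with the first scene view. That puts the tray at about 72 of 75 mm.
- **Pin:** in the last scene and side views its top is at about 110 mm, the same as at the start, and it stands upright and shouldered home. Seating it pressed the stand with about 17 N.
- **Disagreement:** the wrist camera and the arm's own reading differed by up to 2 mm on the pin tip's position. I settled it with small corrections between the two, and the pin showed at most 2.7 N sideways in the logger hole.
- **Everything else:** the other objects look unmoved in the last pictures, though I did not measure them. The gripper was open and clear of everything at hand-in.

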